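Stack an imaging chamber in its jig and hold the clamp on the third click

ROBOT

A 7-joint arm with a two-finger parallel gripper is mounted at the origin on the work surface. World frame = base frame: x ahead of the robot, y to its left, z up, the work surface at z = 0. Lengths are in m, angles in rad, forces in N, time in s.
With the tool pointing down it reaches from about 0.4 to 0.75 m from the base axis. Payload 19.5 kg.
Tool frame: the origin (TCP) lies at the very end of the fingers, on their centre line; the grasp point (between the pads) lies 19 mm behind it; x points along the fingers, y is the direction in which the jaws open and shut, and the axes are right-handed (so a half turn about x gives the same grasp; the last joint's range is limited). The gripper opens to 85 mm and grips with 20 to 120 N. Pads are 22 mm wide; open, the fingers measure 114 mm over their backs; the gripper's body (76 mm by 85 mm) begins 54 mm behind the grasp point. The pads swing forward as they close: fully open they stand 13 mm farther back than shut.
Start: joints at [-1.145, 0.707, -0.028, 1.485, 0.022, 0.951, -0.075], TCP at [0.259, 0.513, 0.231] pointing down, gripper open.
Joint ranges: [-2.71, 2.71], [-0.32, 2.16], [-1.57, 1.52], [0, 2.45], [-1.46, 4.6], [0, 2.02], [-2.83, 2.83]. Speed limits (rad/s): [1.89, 1.89, 2.57, 2.57, 3.01, 3.01, 3.01].

INTERFACE

Orientations are given as a rotation vector (axis times angle).
In Python, from rig import * gives the robot as it stands.
- The arm moves only by the tool carry_out, never from a script. Its argument "motion" is a list of rows, each an object with "claw": the finger opening in cm, from 0 to 8.54; "translation": the shift along the tool's x, y, z in cm, a list of three; "yaw": the turn about the tool's x in degrees. In form: [{"claw": claw, "translation": [x, y, z], "yaw": yaw}, ...]. A call has 1 to 10 rows; each row is the pose to reach, as a shift and turn from the pose commanded when the call began, along the tool's axes at that moment; what a row does not reach only later rows make up. A row lasts 1/12 s, in which the tool goes at most 41.7 mm and 7.16 degrees, less where a joint would pass 70% of its speed; a pose out of reach is approached as far as the arm can. A call with a gripper value outside its range is refused whole. The fingers move at their own pace and stop on an object; the grip force is fixed at half the most. Time passes only in rows, so rows that repeat a pose let the fingers close. It gives the time, the measured TCP pose, the force and the opening at its end, in the units of the state.
- state(): the state, without advancing time (a new reading comes with each control period).
- camera(name): name is "scene" or "top"; returns the picture (420x560x3 uint8, red, green, blue); there is no depth.
- calibration(name): a dict with "mtx" (3x3 intrinsics, pixels), "extrinsics" (4x4, takes a point from world to camera coordinates). Camera axes: x right, y down, z forward; pixel columns grow to the right and rows downward; lengths in m; the calibration is good to about 2 mm. A picture is of the moment at which its call begins. calibration takes no time and is no camera call.
- sign_off(): hands the job in, once; it reports no verdict.
The state is a dict: "time": time; "joint_positions": joint angles; "joint_velocities": joint speeds; "tau": joint torques, N m; "tool_pos": TCP position; "eef_rot": TCP orientation; "force": force on the tool from outside, world axes, zero at the start; "wrist_torque": the same for the moment, N m; "grip_width": opening from 0.0 (shut) to 1.0 (fully open).
Only numpy, scipy, OpenCV 4.12 (cv2) and the standard library are available. Lean on these libraries where they do the work, as an engineer would, in place of code of your own. Each camera call takes 0.05 s, during which the arm holds its last target. There are 200 camera calls.

TASK

Stack the imaging chamber squarely in the four-post pocket of the blue jig, one part after another: the thick black base first, the white spacer ring on it, the blue disc on top, each lying flat and let go before the next. Then grip the black wing knob and turn it clockwise exactly three clicks (not on to the fourth), which brings the orange hold-down arm over the stack, and finish there still gripping the knob: it is spring-loaded and runs back if released. Leave the red gasket, dropper bottle, jar, beaker and tub where they are.

Things in the scene. Friction and masses are not known exactly. Their poses are not given: they have to be found in the camera images.
- base_part_center (a point): centre (half-way up) of the chamber base: solid black cylinder, diameter 52, height 24, with a small bright steel spot on top; about 0.1 kg; lies flat on the green mat; z axis is its upright axis
- spacer_center (a point): centre (half-way up) of the spacer: white plastic ring, outer diameter 52, hole 34, height 12; lies flat on the green mat; z axis is its upright axis
- top_disc_center (a point): centre (half-way up) of the top disc: solid blue disc with a pale round window spot, diameter 52, height 12; lies flat on the green mat; z axis is its upright axis
- base_part: the chamber base as a body; origin at the centre of its underside, 12 below its centre
- spacer: the white spacer as a body; origin at the centre of its underside, 6 below its centre
- top_disc: the blue top disc as a body; origin at the centre of its underside, 6 below its centre
- pocket (a point): centre of the pocket floor on the blue jig (flat plate top, 12 above the bench); z up, +y points to the knob's axis, 125 away. Four steel posts, diameter 12, stand at x, y = +-24.2 and rise 45, the last 7 tapered; parts have 2 mm play all round. 36 mm wide gaps on all four sides (+-x, +-y) are for the fingers. Stacked, centres stand 12 (base), 30 (spacer), 42 (disc) above the floor
- jig: the blue jig plate, 96 (x) by 225 (y) by 12 thick, origin at the centre of its underside, same axes as the pocket; the pocket at y = -62.5, the knob's axis at y = +62.5 on a grey round housing, diameter 68, top 60 above the bench. Dots on the housing every 24 degrees, the green one at the third click
- wing (a point): grip point of the black wing knob, on its upright turning axis, 93.5 above the bench. The wing is an upright bar 44 long (x axis), 16 thick (y axis), 32 high, from 73.5 to 105.5 above the bench; pinch it across its thickness from above. It turns together with the orange arm, which lies under it along +x with its top 72 above the bench; a white pointer opposite the arm runs over the dots
- pad (a point): underside centre of the round black pad (diameter 24) at the end of the orange hold-down arm, 125 from the knob's axis and 63 above the bench; it passes 3 above the finished 48 high stack and is over the pocket centre at the third click. Arm 14 wide
- hold_knob (a joint): knob angle, rad, growing clockwise seen from above. Starts parked at 0 (end stop); click stops every 0.419 (24 degrees): first 0.419, second 0.838, third 1.257, fourth 1.676, fifth 2.094 (end). A return spring (0.115 N m at 0, 0.14 at the third) runs it back to 0 if let go; the clicks are a ripple of about 0.08 N m that gives way half-way between stops, so turning takes up to 0.23 N m
- red_gasket_center (a point): a spare red ring, outer diameter 30, height 6, on the mat; not needed, leave it
- dropper_center (a point): white dropper bottle, diameter 40, height 105, this point half-way up; leave it
- amber_jar_center (a point): amber jar, diameter 56, height 80, this point half-way up; leave it
- beaker_center (a point): clear beaker, rim diameter 70, height 75, this point half-way up; leave it
- teal_tub_center (a point): teal tub with white lid, diameter 90, height 110, this point half-way up; leave it
Mind the look-alikes: they are no part of the job. There is more than one size of the base_part; the job needs the smallest.

How it is judged:
By the outcome, as a careful person would: the job done as asked, in the order asked, and still so for the second after the job is handed in, while the arm keeps its last pose, push and grip.
It also fails if it takes over 72 s, if anything falls off the work surface, if the arm or the gripper's body presses on something with over 40 N, if the wrist force passes 120 N, or if a joint passes its speed limit or range.

## Working session

There is one attempt and no reset: what is moved stays moved. The work goes in short steps, Python scripts to look and compute and a tool call to move; the robot and the scene stay as the last step left them, time stands still between calls to the robot, and variables do not carry over. Pictures are saved under pics/ and viewed, about 8 in all and at most 12, crops included, and the job is handed in when it is done.

Besides the shell and the picture viewer there is one more tool, called after "Request:" as name(argument=value, ...) on one line, values as JSON. carry_out: Moves the arm, as the interface text tells. Its arguments: {"type":"object","properties":{"motion":{"type":"array","items":{"type":"object","properties":{"claw":{"type":"number"},"translation":{"type":"array","items":{"type":"number"}},"yaw":{"type":"number"}}}}},"required":["motion"]}

```bash
mkdir -p pics
python3 - <<'E'
from rig import *
import cv2,numpy as np
for n in("scene","top"):
    im=camera(n); cv2.imwrite(f"pics/{n}0.png",cv2.cvtColor(np.asarray(im),cv2.COLOR_RGB2BGR))
    c=calibration(n);print(n,np.round(c["mtx"],1).tolist(),np.round(c["extrinsics"],4).tolist())
s=state();print(s)
E
```

```text
scene [[443.9, 0.0, 272.3], [0.0, 443.9, 206.4], [0.0, 0.0, 1.0]] [[0.2064, 0.9785, 0.0013, -0.0438], [0.8382, -0.1761, -0.5161, -0.4155], [-0.5047, 0.1076, -0.8565, 1.843], [0.0, 0.0, 0.0, 1.0]]
top [[473.6, 0.0, 279.3], [0.0, 473.6, 202.8], [0.0, 0.0, 1.0]] [[-0.0072, -0.9998, -0.0191, -0.031], [-0.9881, 0.01, -0.1532, 0.549], [0.1534, 0.0178, -0.988, 1.2128], [0.0, 0.0, 0.0, 1.0]]
{'time': 0.1, 'joint_positions': array([-1.14470983,  0.70700552, -0.02764213,  1.48494922,  0.02196603,
        0.9508916 , -0.07551646]), 'joint_velocities': array([-0.00087961, -0.00374017,  0.00075738,  0.00075481,  0.00046561,
       -0.00064613, -0.00096814]), 'tau': array([ 2.21995251e-03, -8.84296489e+01,  1.23622946e+00, -2.36450869e+01,
        1.69610098e-02,  4.95183151e-03,  3.17475531e-05]), 'tool_pos': array([0.2591502 , 0.51302901, 0.23089492]), 'eef_rot': array([ 0.36608585,  1.53973203, -0.3675482 ]), 'force': array([-1.18541862, -0.53470136,  0.46391631]), 'wrist_torque': array([-0.05427607,  0.01619057, -0.01541214]), 'grip_width': 1.002594817888644}
```

View pics/scene0.png

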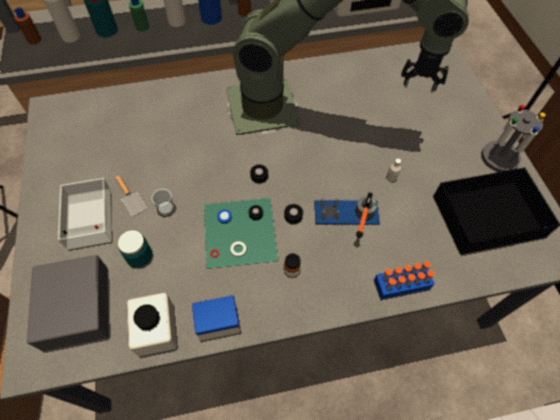

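View pics/top0.png

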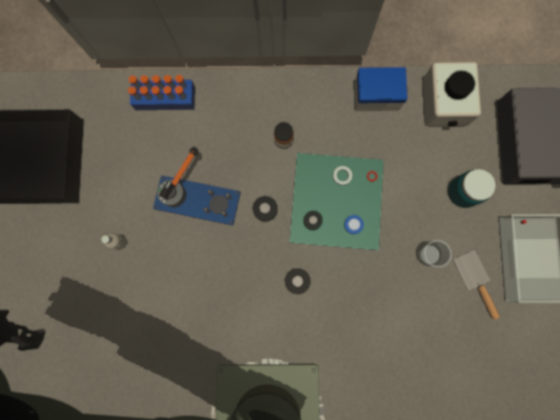

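Scene: black discs at top (313,220), the only one on the mat and the smallest, plus decoys at (265,208) and (297,281). Spacer is near (343,175), blue disc (354,225), gasket (372,176), pocket (219,203), knob (170,190). I choose the black part on the mat and check it in an enlarged crop.

```bash
cat > h.py <<'E'
from rig import *
import cv2,numpy as np
from scipy.spatial.transform import Rotation as R
def px2w(n,u,v,z):
    c=calibration(n);E=np.array(c["extrinsics"]);K=np.array(c["mtx"])
    d=E[:3,:3].T@np.linalg.solve(K,[u,v,1]);o=-E[:3,:3].T@E[:3,3]
    return o+d*(z-o[2])/d[2]
def w2px(n,p):
    c=calibration(n);q=np.array(c["extrinsics"])@np.r_[p,1];q=np.array(c["mtx"])@q[:3];return q[:2]/q[2]
def crop(n,out,x0,y0,w,h,k,src=None):
    im=cv2.imread(src) if src else cv2.cvtColor(np.asarray(camera(n)),cv2.COLOR_RGB2BGR)
    if not src: cv2.imwrite(out.replace('.png','_full.png'),im)
    c=cv2.resize(im[y0:y0+h,x0:x0+w],None,fx=k,fy=k,interpolation=cv2.INTER_CUBIC)
    cv2.imwrite(out,cv2.convertScaleAbs(c,alpha=1.6,beta=10))
E
python3 - <<'E'
from h import *
crop("top","pics/c1.png",145,140,250,120,3.2,"pics/top0.png")
crop("scene","pics/c2.png",195,155,195,125,4,"pics/scene0.png")
s=state();print(R.from_rotvec(s["eef_rot"]).as_matrix().round(3))
E
```

```text
[[-0.     0.451  0.893]
 [-0.001  0.893 -0.451]
 [-1.    -0.001 -0.   ]]
```

View pics/c1.png

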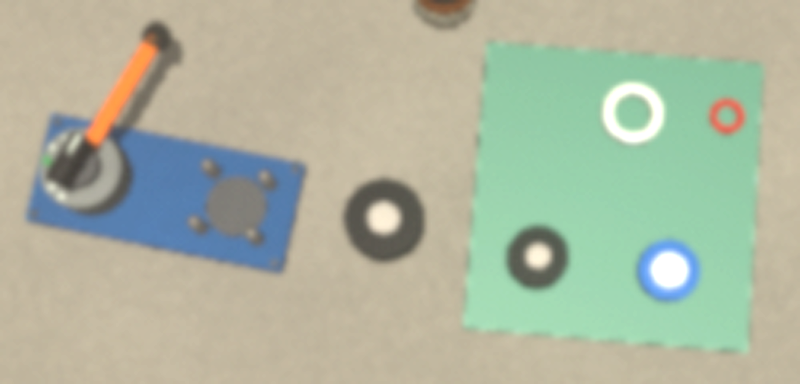

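View pics/c2.png

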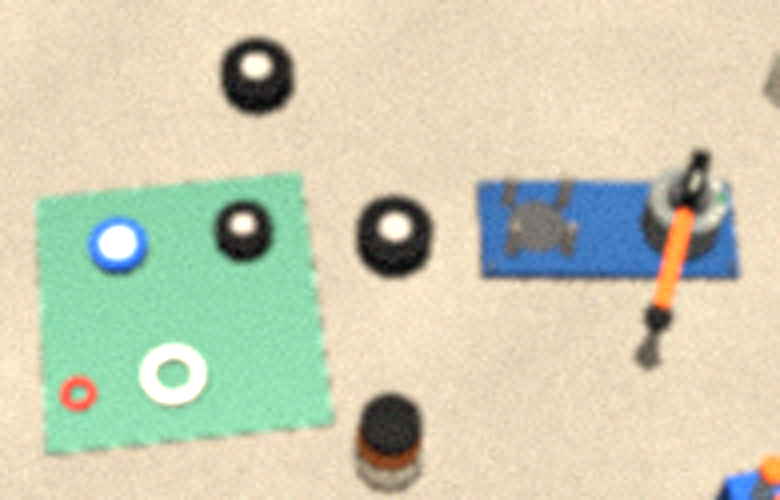

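The crops confirm it: the base on the mat (crop 538,257) is about 62 px wide, the decoys about 80 px. Now the subpixel measurements in both cameras.

```bash
cat > m.py <<'E'
from h import *
def cen(im,x0,y0,w,h,f):
    c=im[y0:y0+h,x0:x0+w].astype(float);m=f(c[...,2],c[...,1],c[...,0]).clip(0)
    yy,xx=np.mgrid[:h,:w];return np.array([x0+(m*xx).sum()/m.sum(),y0+(m*yy).sum()/m.sum()]),int((m>0).sum())
E
python3 - <<'E'
from m import *
t=cv2.imread("pics/top0.png");s=cv2.imread("pics/scene0.png")
f=lambda r,g,b:np.minimum(np.minimum(r,g),b)-90
fb=lambda r,g,b:1.*((r<75)&(g<75)&(b<75))
fbl=lambda r,g,b:1.*(b-r>25)
for nm,z,a,b,fn in [("base",.024,(303,210,21,21),(243,200,25,20),f),("disc",.012,(344,215,21,21),(214,207,22,20),f),("discblue",.009,(342,213,24,24),(214,207,22,20),fbl),("spacer",.012,(330,163,26,26),(227,236,24,24),f),
 ("decoy1",.03,(255,198,21,21),(282,205,23,18),f)]:
    for n,im,bx in(("top",t,a),("scene",s,b)):
        c,k=cen(im,*bx,fn);print(nm,n,c.round(2),k,px2w(n,*c,z).round(4))
P=lambda u,v:((u+.5)/3.2-.5+145,(v+.5)/3.2-.5+140)
Q=lambda u,v:((u+.5)/4-.5+195,(v+.5)/4-.5+155)
c=[px2w("top",*P(*p),.012)for p in[(52,114),(305,164),(283,272),(28,220)]]
print("plate",np.round(c,4)[:,:2].tolist(),np.mean(c,0).round(4),[np.linalg.norm(c[i]-c[i-1]).round(4)for i in range(4)])
print("floor top",px2w("top",*P(237,207),.012).round(4),"scene",px2w("scene",*Q(541,226),.012).round(4))
print("posts",[px2w("top",*P(*p),.057).round(4)[:2].tolist()for p in[(209,165),(268,177),(256,236),(196,222)]])
print("wing top",px2w("top",*P(68,166),.1055).round(4),"scene",px2w("scene",*Q(694,178),.1055).round(4))
print("pad arm top",px2w("top",*P(156,36),.072).round(4),px2w("scene",*Q(657,315),.072).round(4))
E
```

```text
base top [312.92 220.16] 100 [ 0.5036 -0.1248  0.024 ]
base scene [253.97 209.01] 29 [ 0.495  -0.1256  0.024 ]
disc top [353.73 224.05] 170 [ 0.4935 -0.2347  0.012 ]
disc scene [223.99 215.18] 70 [ 0.4911 -0.2324  0.012 ]
discblue top [353.73 223.98] 250 [ 0.494  -0.2352  0.009 ]
discblue scene [223.92 215.38] 170 [ 0.4901 -0.2328  0.009 ]
spacer top [342.4  174.84] 308 [ 0.6288 -0.2081  0.012 ]
spacer scene [237.78 247.95] 223 [ 0.6266 -0.2063  0.012 ]
decoy1 top [264.43 207.67] 77 [0.5377 0.0043 0.03  ]
decoy1 scene [293.22 212.62] 122 [0.541  0.0049 0.03  ]
plate [[0.6332, 0.2901], [0.5872, 0.0719], [0.4948, 0.09], [0.5413, 0.3077]] [0.5641 0.1899 0.012 ] [np.float64(0.0936), np.float64(0.223), np.float64(0.0941), np.float64(0.2226)]
floor top [0.5507 0.1296 0.012 ] scene [0.5517 0.1363 0.012 ]
posts [[0.579, 0.1465], [0.5685, 0.0977], [0.5197, 0.1071], [0.5317, 0.1564]]
wing top [0.5706 0.2504 0.1055] scene [0.5839 0.2489 0.1055]
pad arm top [0.6849 0.1895 0.072 ] [0.6855 0.1901 0.072 ]
```

```bash
cat >> h.py <<'E'
def to(x,y,z,ang):
    """tool shift (cm) and yaw (deg) to bring TCP to x,y,z with tool y at angle ang (deg, world)"""
    s=state();M=R.from_rotvec(s["eef_rot"]).as_matrix();a=np.degrees(np.arctan2(M[1,1],M[0,1]))
    d=M.T@(np.array([x,y,z])-s["tool_pos"])*100
    print("t",round(s["time"],2),"pos",s["tool_pos"].round(4),"ang",a.round(1),"tilt",M[:,0].round(3),"| move",d.round(2),"yaw",round((a-ang+180)%360-180,1),"F",s["force"].round(1),"w",round(s["grip_width"]*85.4,1))
E
python3 - <<'E'
from m import *
t=cv2.imread("pics/top0.png");s=cv2.imread("pics/scene0.png")
f=lambda r,g,b:np.minimum(r,b)-110
for n,im,bx in(("top",t,(306,213,14,14)),("scene",s,(247,204,18,14))):
    c,k=cen(im,*bx,f);print(n,c.round(2),k,px2w(n,*c,.024).round(4))
to(.502,-.123,.10,78)
# composite jig view
a=cv2.resize(t[170:230,150:245],None,fx=5.5,fy=5.5,interpolation=cv2.INTER_CUBIC)
b=cv2.resize(s[185:235,308:388],None,fx=5.5,fy=5.5,interpolation=cv2.INTER_CUBIC)
o=np.zeros((a.shape[0]+b.shape[0],a.shape[1],3),np.uint8);o[:a.shape[0]]=a;o[a.shape[0]:,:b.shape[1]]=b
cv2.imwrite("pics/jig.png",cv2.convertScaleAbs(o,alpha=1.7,beta=10));print(a.shape,b.shape)
E
```

```text
top [312.69 219.64] 30 [ 0.505  -0.1242  0.024 ]
scene [255.19 210.41] 17 [ 0.5016 -0.1225  0.024 ]
t 0.1 pos [0.2592 0.513  0.2309] ang 63.2 tilt [-0.    -0.001 -1.   ] | move [ 13.13 -45.81  50.36] yaw -14.8 F [-1.2 -0.5  0.5] w 85.6
(330, 522, 3) (275, 440, 3)
```

View pics/jig.png

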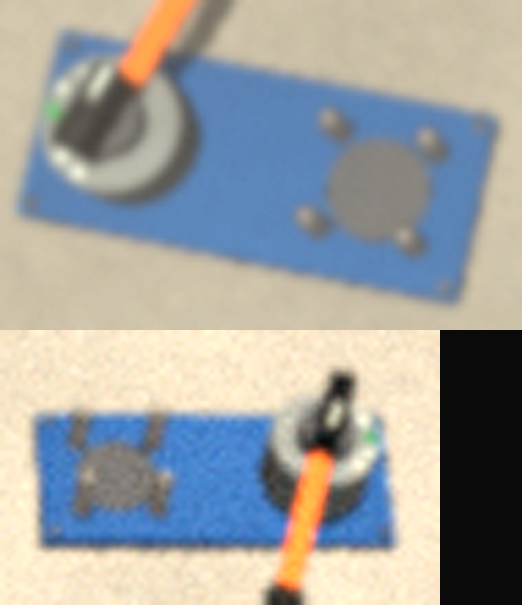

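The composite shows the plate corners in the top view at (64,30),(498,120),(458,302),(19,213), with floor (379,189). In the scene view they are at (36,415),(395,547),(42,548), with floor (119,476). Moving to above the base now.

Request:
carry_out(motion=[{"claw": 7.2, "translation": [3, -4, 4], "yaw": -5}, {"claw": 7.2, "translation": [10.5, -45.8, 50.4], "yaw": -14.8}, {"claw": 7.2, "translation": [10.5, -45.8, 50.4], "yaw": -14.8}, {"claw": 7.2, "translation": [10.5, -45.8, 50.4], "yaw": -14.8}, {"claw": 7.2, "translation": [10.5, -45.8, 50.4], "yaw": -14.8}, {"claw": 7.2, "translation": [10.5, -45.8, 50.4], "yaw": -14.8}, {"claw": 7.2, "translation": [10.5, -45.8, 50.4], "yaw": -14.8}, {"claw": 7.2, "translation": [10.5, -45.8, 50.4], "yaw": -14.8}, {"claw": 7.2, "translation": [10.5, -45.8, 50.4], "yaw": -14.8}, {"claw": 7.2, "translation": [10.5, -45.8, 50.4], "yaw": -14.8}])

```text
time: 0.93
tool_pos: [0.4047, 0.1295, 0.1622]
eef_rot: [0.164, 1.565, -0.164]
force: [1.2, 0.5, -0.2]
grip_width: 0.842
```

Run:
```python
from h import *
from scipy.optimize import least_squares
P=lambda u,v:np.array([(u+.5)/5.5-.5+150,(v+.5)/5.5-.5+170])
Q=lambda u,v:np.array([(u+.5)/5.5-.5+308,(v-330+.5)/5.5-.5+185])
ob=[("top",P(64,30),(-1,)),]
# jig local points (x,y,z); jig x ~ world x
L=dict(TL=(48,112.5,12),TR=(48,-112.5,12),BR=(-48,-112.5,12),BL=(-48,112.5,12),F=(0,-62.5,12))
T=[("top",P(64,30),"TL"),("top",P(498,120),"TR"),("top",P(458,302),"BR"),("top",P(19,213),"BL"),("top",P(379,189),"F"),
("scene",Q(36,415),"BR"),("scene",Q(395,547),"TL"),("scene",Q(42,548),"TR"),("scene",Q(119,476),"F")]
def W(p,l):
    c,s=np.cos(p[2]),np.sin(p[2]);x,y,z=np.array(l)/1000;return np.array([p[0]+c*x-s*y,p[1]+s*x+c*y,z])
def fit(T):
    r=least_squares(lambda p:np.concatenate([w2px(n,W(p,L[k]))-q for n,q,k in T]),[.564,.19,-.2]);p=r.x
    print("ctr",p[:2].round(4),"deg",np.degrees(p[2]).round(2),"pocket",W(p,L["F"]).round(4),"knob",W(p,(0,62.5,93.5)).round(4));print(r.fun.reshape(-1,2).round(1).tolist())
fit(T);fit(T[:5]);fit(T[5:])
to(.5033,-.1233,.10,78)
```

```text
ctr [0.565  0.1912] deg -12.1 pocket [0.5519 0.13   0.012 ] knob [0.5781 0.2523 0.0935]
[[-0.7, -0.6], [0.1, -0.9], [-0.2, 0.3], [-0.9, -0.0], [0.1, -0.0], [-0.7, -0.1], [-0.0, -0.5], [-0.6, -0.9], [-1.0, 0.4]]
ctr [0.5643 0.1903] deg -12.15 pocket [0.5512 0.1292 0.012 ] knob [0.5775 0.2514 0.0935]
[[-0.3, -0.4], [0.5, -0.6], [0.1, 0.6], [-0.6, 0.2], [0.4, 0.2]]
ctr [0.5666 0.1928] deg -12.29 pocket [0.5533 0.1318 0.012 ] knob [0.5799 0.2539 0.0935]
[[-0.1, 0.1], [0.6, -0.1], [-0.0, -0.7], [-0.5, 0.6]]
t 0.93 pos [0.4047 0.1295 0.1622] ang 78.0 tilt [-0. -0. -1.] | move [  6.21 -22.68  14.89] yaw 0.0 F [ 1.2  0.5 -0.2] w 71.9
```

Request:
carry_out(motion=[{"claw": 7.2, "translation": [6.2, -22.7, 14.9], "yaw": 0}, {"claw": 7.2, "translation": [6.2, -22.7, 14.9], "yaw": 0}, {"claw": 7.2, "translation": [6.2, -22.7, 14.9], "yaw": 0}, {"claw": 7.2, "translation": [6.2, -22.7, 14.9], "yaw": 0}, {"claw": 7.2, "translation": [6.2, -22.7, 14.9], "yaw": 0}, {"claw": 7.2, "translation": [6.2, -22.7, 14.9], "yaw": 0}, {"claw": 7.2, "translation": [6.2, -22.7, 14.9], "yaw": 0}, {"claw": 7.2, "translation": [12.0, -22.7, 14.9], "yaw": 0}, {"claw": 7.2, "translation": [15.7, -22.7, 14.9], "yaw": 0}, {"claw": 7.2, "translation": [15.7, -22.7, 14.9], "yaw": 0}])

```text
time: 1.77
tool_pos: [0.501, -0.1216, 0.0007]
eef_rot: [0.165, 1.57, -0.165]
force: [-1.1, 0.1, -1.0]
grip_width: 0.844
```

Run:
```python
from h import *
to(.5033,-.1233,.006,78)
crop("scene","pics/d1.png",205,150,110,90,6)
```

```text
t 1.77 pos [ 0.501  -0.1216  0.0007] ang 78.0 tilt [-0.005  0.001 -1.   ] | move [-0.53 -0.11  0.26] yaw -0.0 F [-1.1  0.1 -1. ] w 72.1
```

View pics/d1.png

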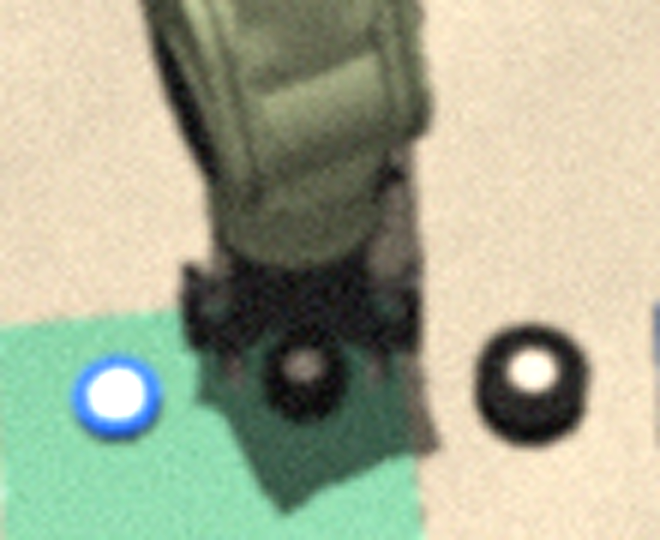

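The base stands between the open fingers (crop 303,370). Squeeze once to centre it.

Request:
carry_out(motion=[{"claw": 7.2, "translation": [0, 0, 0], "yaw": 0}, {"claw": 4.8, "translation": [0, 0, 0], "yaw": 0}, {"claw": 4.8, "translation": [0, 0, 0], "yaw": 0}, {"claw": 4.8, "translation": [0, 0, 0], "yaw": 0}, {"claw": 4.8, "translation": [0, 0, 0], "yaw": 0}])

```text
time: 2.23
tool_pos: [0.5037, -0.1218, 0.0073]
eef_rot: [0.164, 1.562, -0.165]
force: [-2.2, 1.2, 10.0]
grip_width: 0.585
```

```bash
python3 -c "
from h import *
to(.5033,-.1233,.006,78)"
```

```text
t 2.23 pos [ 0.5037 -0.1218  0.0073] ang 78.0 tilt [ 0.002 -0.001 -1.   ] | move [ 0.13 -0.16 -0.01] yaw -0.0 F [-2.2  1.2 10. ] w 50.0
```

Request:
carry_out(motion=[{"claw": 7.2, "translation": [0, 0, 0], "yaw": 0}, {"claw": 7.2, "translation": [0, 0, 0], "yaw": 0}, {"claw": 7.2, "translation": [0, 0, 0], "yaw": 45}, {"claw": 7.2, "translation": [0, 0, 0], "yaw": 45}, {"claw": 7.2, "translation": [0, 0, 0], "yaw": 45}, {"claw": 7.2, "translation": [0, 0, 0], "yaw": 45}, {"claw": 7.2, "translation": [0, 0, 0], "yaw": 45}, {"claw": 7.2, "translation": [0, 0, 0], "yaw": 45}, {"claw": 7.2, "translation": [0, 0, 0], "yaw": 45}])

```text
time: 2.98
tool_pos: [0.5034, -0.1216, 0.006]
eef_rot: [0.781, 1.425, -0.78]
force: [0.2, 0.3, 0.9]
grip_width: 0.844
```

Request:
carry_out(motion=[{"claw": 7.2, "translation": [0, 0, 0], "yaw": 45}, {"claw": 7.2, "translation": [0, 0, 0], "yaw": 45}, {"claw": 7.2, "translation": [0, 0, 0], "yaw": 45}, {"claw": 7.2, "translation": [0, 0, 0], "yaw": 45}, {"claw": 7.2, "translation": [0, 0, 0], "yaw": 45}, {"claw": 7.2, "translation": [0, 0, 0], "yaw": 45}, {"claw": 7.2, "translation": [0, 0, 0], "yaw": 45}, {"claw": 7.2, "translation": [0, 0, 0], "yaw": 45}])

```text
time: 3.65
tool_pos: [0.5032, -0.1215, 0.0057]
eef_rot: [1.36, 1.104, -1.36]
force: [0.3, -0.1, -0.0]
grip_width: 0.838
```

Request:
carry_out(motion=[{"claw": 4.8, "translation": [0, 0, 0], "yaw": 0}, {"claw": 4.8, "translation": [0, 0, 0], "yaw": 0}, {"claw": 4.8, "translation": [0, 0, 0], "yaw": 0}, {"claw": 4.8, "translation": [0, 0, 0], "yaw": 0}, {"claw": 4.8, "translation": [0, 0, 0], "yaw": 0}, {"claw": 4.8, "translation": [0, 0, 0], "yaw": 0}])

```text
time: 4.15
tool_pos: [0.5032, -0.1217, 0.006]
eef_rot: [1.36, 1.104, -1.359]
force: [-2.2, 1.5, 12.2]
grip_width: 0.584
```

```bash
python3 -c "
from h import *
to(.552,.1300,.12,-12.1)"
```

```text
t 4.15 pos [ 0.5032 -0.1217  0.006 ] ang -11.8 tilt [ 0.001  0.    -1.   ] | move [-11.4   -0.37 -25.63] yaw 0.3 F [-2.2  1.5 12.2] w 49.9
```

Request:
carry_out(motion=[{"claw": 4.8, "translation": [-3, 0, 0], "yaw": 0}, {"claw": 4.8, "translation": [-7, 0, 0], "yaw": 0}, {"claw": 4.8, "translation": [-10, -0.1, -3.5], "yaw": 0.3}, {"claw": 4.8, "translation": [-10, -0.1, -7.5], "yaw": 0.3}, {"claw": 4.8, "translation": [-10, -0.2, -11.5], "yaw": 0.3}, {"claw": 4.8, "translation": [-10, -0.2, -15.5], "yaw": 0.3}, {"claw": 4.8, "translation": [-10, -0.3, -19.5], "yaw": 0.3}, {"claw": 4.8, "translation": [-10, -0.4, -23], "yaw": 0.3}, {"claw": 4.8, "translation": [-8.5, -0.4, -25], "yaw": 0.3}, {"claw": 4.8, "translation": [-7, -0.4, -25.8], "yaw": 0.3}])

```text
time: 4.98
tool_pos: [0.553, 0.1357, 0.0752]
eef_rot: [1.362, 1.104, -1.359]
force: [0.0, 0.2, -1.7]
grip_width: 0.584
```

Request:
carry_out(motion=[{"claw": 4.8, "translation": [0, 0, 0], "yaw": 0}, {"claw": 4.8, "translation": [0, 0, 0], "yaw": 0}, {"claw": 4.8, "translation": [0, 0, 0], "yaw": 0}])

```text
time: 5.23
tool_pos: [0.553, 0.1301, 0.0762]
eef_rot: [1.365, 1.099, -1.366]
force: [-0.1, -0.7, -1.1]
grip_width: 0.586
```

Run:
```python
from h import *
to(.5522,.132,.018,-12.1)
crop("scene","a.png",290,150,110,95,1);crop("top","b.png",150,160,110,80,1)
a=cv2.imread("a.png");b=cv2.imread("b.png")
o=np.zeros((175,110,3),np.uint8);o[:95]=a;o[95:]=b
cv2.imwrite("pics/e1.png",cv2.resize(np.hstack([o[:95],np.vstack([o[95:],o[:15]*0])]),None,fx=3.6,fy=3.6,interpolation=cv2.INTER_CUBIC))
```

```text
t 5.23 pos [0.553  0.1301 0.0762] ang -12.3 tilt [ 0.    -0.001 -1.   ] | move [ 5.82 -0.12 -0.17] yaw -0.2 F [-0.1 -0.7 -1.1] w 50.0
```

View pics/e1.png

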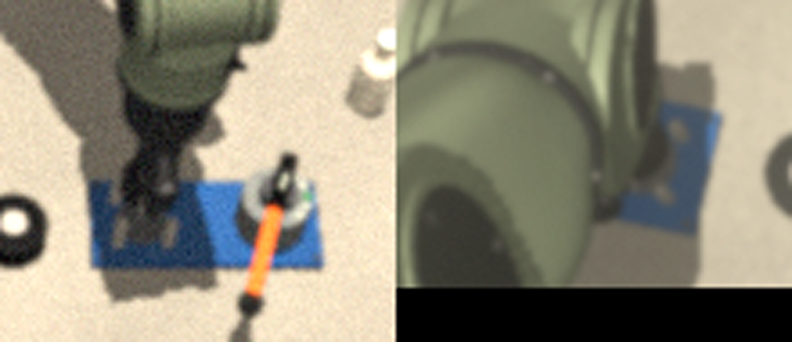

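The picture shows the part over the pocket at (150,215), but the arm hides too much to judge the fit. I'll feel it down by force instead.

Request:
carry_out(motion=[{"claw": 4.8, "translation": [0.3, -0.1, -0.2], "yaw": 0}, {"claw": 4.8, "translation": [0.6, -0.1, -0.2], "yaw": 0}, {"claw": 4.8, "translation": [0.9, -0.1, -0.2], "yaw": 0}, {"claw": 4.8, "translation": [1.2, -0.1, -0.2], "yaw": 0}, {"claw": 4.8, "translation": [1.4, -0.1, -0.2], "yaw": 0}, {"claw": 4.8, "translation": [1.6, -0.1, -0.2], "yaw": 0}])

```text
time: 5.83
tool_pos: [0.5522, 0.1336, 0.0591]
eef_rot: [1.365, 1.1, -1.366]
force: [-0.3, -0.1, -0.6]
grip_width: 0.584
```

Request:
carry_out(motion=[{"claw": 4.8, "translation": [0.2, 0, 0], "yaw": 0}, {"claw": 4.8, "translation": [0.4, 0, 0], "yaw": 0}, {"claw": 4.8, "translation": [0.6, 0, 0], "yaw": 0}])

```text
time: 6.08
tool_pos: [0.5523, 0.1337, 0.0533]
eef_rot: [1.366, 1.1, -1.366]
force: [0.3, 0.2, -0.9]
grip_width: 0.584
```

```bash
python3 -c "
from h import *
to(.5522,.132,.018,-12.1);print(state()['wrist_torque'])"
```

```text
t 6.08 pos [0.5523 0.1337 0.0533] ang -12.3 tilt [-0. -0. -1.] | move [3.53 0.03 0.17] yaw -0.2 F [ 0.3  0.2 -0.9] w 49.9
[-0.01144971 -0.00826694 -0.03596014]
```

No contact force with the underside already below the taper, so it has entered freely. Continue down.

Request:
carry_out(motion=[{"claw": 4.8, "translation": [0.5, 0.0, 0], "yaw": 0}, {"claw": 4.8, "translation": [1.0, 0.0, 0], "yaw": 0}, {"claw": 4.8, "translation": [1.5, 0.0, 0], "yaw": 0}, {"claw": 4.8, "translation": [2.0, 0.0, 0], "yaw": 0}, {"claw": 4.8, "translation": [2.5, 0.0, 0], "yaw": 0}, {"claw": 4.8, "translation": [3.0, 0, 0], "yaw": 0}, {"claw": 4.8, "translation": [3.2, 0, 0], "yaw": 0}, {"claw": 4.8, "translation": [3.4, 0, 0], "yaw": 0}, {"claw": 4.8, "translation": [3.4, 0, 0], "yaw": 0}])

```text
time: 6.83
tool_pos: [0.5522, 0.1337, 0.0191]
eef_rot: [1.365, 1.1, -1.366]
force: [0.5, 0.4, -2.0]
grip_width: 0.584
```

```bash
python3 -c "
from h import *
to(.5522,.132,.018,-12.1);print(state()['wrist_torque'])"
```

```text
t 6.83 pos [0.5522 0.1337 0.0191] ang -12.3 tilt [-0. -0. -1.] | move [0.11 0.04 0.16] yaw -0.2 F [ 0.5  0.4 -2. ] w 49.9
[0.02470715 0.01567821 0.03177058]
```

Request:
carry_out(motion=[{"claw": 4.8, "translation": [0.1, 0.0, 0], "yaw": 0}, {"claw": 4.8, "translation": [0.15, 0.0, 0], "yaw": 0}, {"claw": 4.8, "translation": [0.15, 0.0, 0], "yaw": 0}])

```text
time: 7.08
tool_pos: [0.5523, 0.1337, 0.018]
eef_rot: [1.366, 1.1, -1.366]
force: [0.5, -0.2, -1.7]
grip_width: 0.582
```

Request:
carry_out(motion=[{"claw": 5.6, "translation": [0.15, 0.0, 0], "yaw": 0}, {"claw": 6.4, "translation": [0, 0.0, 0], "yaw": 0}, {"claw": 6.8, "translation": [0, 0.0, 0], "yaw": 0}, {"claw": 6.8, "translation": [0, 0.0, 0], "yaw": 0}])

```text
time: 7.42
tool_pos: [0.5523, 0.1338, 0.0181]
eef_rot: [1.366, 1.1, -1.365]
force: [0.6, -0.5, -0.3]
grip_width: 0.797
```

```bash
python3 -c "
from h import *
to(.6278,-.2055,.1,-12.1)"
```

```text
t 7.42 pos [0.5523 0.1338 0.0181] ang -12.3 tilt [ 0.  0. -1.] | move [-8.19 14.61 31.54] yaw -0.2 F [ 0.6 -0.5 -0.3] w 68.0
```

Request:
carry_out(motion=[{"claw": 6.8, "translation": [-4, 0, 0], "yaw": 0}, {"claw": 6.8, "translation": [-8, 0, 0], "yaw": 0}, {"claw": 7.2, "translation": [-9, 14.6, 31.5], "yaw": -45}, {"claw": 7.2, "translation": [-9, 14.6, 31.5], "yaw": -45}, {"claw": 7.2, "translation": [-9, 14.6, 31.5], "yaw": -45}, {"claw": 7.2, "translation": [-9, 14.6, 31.5], "yaw": -45}, {"claw": 7.2, "translation": [-9, 14.6, 31.5], "yaw": -45}, {"claw": 7.2, "translation": [-9, 14.6, 31.5], "yaw": -45}, {"claw": 7.2, "translation": [-9, 14.6, 31.5], "yaw": -45}, {"claw": 7.2, "translation": [-9, 14.6, 31.5], "yaw": -45}])

```text
time: 8.25
tool_pos: [0.6247, -0.1941, 0.108]
eef_rot: [0.778, 1.427, -0.778]
force: [0.2, 0.2, 0.0]
grip_width: 0.843
```

```bash
python3 -c "
from h import *
to(.6276,-.2056,.1,78)"
```

```text
t 8.25 pos [ 0.6247 -0.1941  0.108 ] ang 32.8 tilt [ 0. -0. -1.] | move [ 0.8  -0.38  1.13] yaw -45.2 F [0.2 0.2 0. ] w 72.0
```

Request:
carry_out(motion=[{"claw": 7.2, "translation": [2, 0, 0], "yaw": -45.2}, {"claw": 7.2, "translation": [4, 0, 0], "yaw": -45.2}, {"claw": 7.2, "translation": [6, 0, 0], "yaw": -45.2}, {"claw": 7.2, "translation": [7, 0, 0], "yaw": -45.2}, {"claw": 7.2, "translation": [7, 0, 0], "yaw": -45.2}, {"claw": 7.2, "translation": [7, 0, 0], "yaw": -45.2}, {"claw": 7.2, "translation": [7, 0, 0], "yaw": -45.2}, {"claw": 7.2, "translation": [7, 0, 0], "yaw": -45.2}, {"claw": 7.2, "translation": [7, 0, 0], "yaw": -45.2}])

```text
time: 9.0
tool_pos: [0.6247, -0.1916, 0.0376]
eef_rot: [0.167, 1.564, -0.168]
force: [0.8, -0.8, -0.9]
grip_width: 0.842
```

```bash
python3 -c "
from h import *
to(.6276,-.2056,.0075,78)"
```

```text
t 9.0 pos [ 0.6247 -0.1916  0.0376] ang 77.8 tilt [-0. -0. -1.] | move [ 3.01 -1.31  0.58] yaw -0.2 F [ 0.8 -0.8 -0.9] w 71.9
```

Request:
carry_out(motion=[{"claw": 7.2, "translation": [0, -1.3, 0.6], "yaw": -0.2}, {"claw": 7.2, "translation": [0.5, -1.3, 0.6], "yaw": -0.2}, {"claw": 7.2, "translation": [1.5, -1.3, 0.6], "yaw": -0.2}, {"claw": 7.2, "translation": [2.5, -1.3, 0.6], "yaw": -0.2}, {"claw": 7.2, "translation": [3.0, -1.3, 0.6], "yaw": -0.2}, {"claw": 7.2, "translation": [3.0, -1.3, 0.6], "yaw": -0.2}, {"claw": 4.8, "translation": [3.0, -1.3, 0.6], "yaw": -0.2}, {"claw": 4.8, "translation": [3.0, -1.3, 0.6], "yaw": -0.2}, {"claw": 4.8, "translation": [3.0, -1.3, 0.6], "yaw": -0.2}, {"claw": 4.8, "translation": [3.0, -1.3, 0.6], "yaw": -0.2}])

```text
time: 9.83
tool_pos: [0.6281, -0.2053, 0.0084]
eef_rot: [0.163, 1.564, -0.163]
force: [-2.7, 1.5, 5.9]
grip_width: 0.569
```

```bash
python3 -c "
from h import *
to(.6276,-.2056,.0075,-12.2)
crop('scene','pics/sp.png',190,200,100,80,1)
"
```

```text
t 9.83 pos [ 0.6281 -0.2053  0.0084] ang 78.1 tilt [ 0.001 -0.    -1.   ] | move [ 0.09 -0.04 -0.04] yaw 90.3 F [-2.7  1.5  5.9] w 48.6
```

Request:
carry_out(motion=[{"claw": 7.2, "translation": [0, 0, 0], "yaw": 0}, {"claw": 7.2, "translation": [0, 0, 0], "yaw": 0}, {"claw": 7.2, "translation": [0, 0, 0], "yaw": 45}, {"claw": 7.2, "translation": [0, 0, 0], "yaw": 45}, {"claw": 7.2, "translation": [0, 0, 0], "yaw": 45}, {"claw": 7.2, "translation": [0, 0, 0], "yaw": 45}, {"claw": 7.2, "translation": [0, 0, 0], "yaw": 45}, {"claw": 7.2, "translation": [0, 0, 0], "yaw": 45}, {"claw": 7.2, "translation": [0, 0, 0], "yaw": 45}])

```text
time: 10.63
tool_pos: [0.6281, -0.2053, 0.0077]
eef_rot: [0.78, 1.426, -0.78]
force: [-0.1, -0.1, 1.2]
grip_width: 0.844
```

Request:
carry_out(motion=[{"claw": 7.2, "translation": [0, 0, 0], "yaw": 45.2}, {"claw": 7.2, "translation": [0, 0, 0], "yaw": 45.2}, {"claw": 7.2, "translation": [0, 0, 0], "yaw": 45.2}, {"claw": 7.2, "translation": [0, 0, 0], "yaw": 45.2}, {"claw": 7.2, "translation": [0, 0, 0], "yaw": 45.2}, {"claw": 7.2, "translation": [0, 0, 0], "yaw": 45.2}, {"claw": 7.2, "translation": [0, 0, 0], "yaw": 45.2}, {"claw": 7.2, "translation": [0, 0, 0], "yaw": 45.2}])

```text
time: 11.3
tool_pos: [0.628, -0.2052, 0.0076]
eef_rot: [1.364, 1.101, -1.364]
force: [0.8, 0.2, -0.5]
grip_width: 0.845
```

Request:
carry_out(motion=[{"claw": 4.8, "translation": [0, 0, 0], "yaw": 0}, {"claw": 4.8, "translation": [0, 0, 0], "yaw": 0}, {"claw": 4.8, "translation": [0, 0, 0], "yaw": 0}, {"claw": 4.8, "translation": [0, 0, 0], "yaw": 0}, {"claw": 4.8, "translation": [0, 0, 0], "yaw": 0}, {"claw": 4.8, "translation": [0, 0, 0], "yaw": 0}])

```text
time: 11.8
tool_pos: [0.628, -0.2055, 0.0083]
eef_rot: [1.362, 1.102, -1.362]
force: [-2.7, 1.7, 10.9]
grip_width: 0.572
```

```bash
python3 -c "
from h import *
to(.5523,.1335,.12,-12.1)"
```

```text
t 11.8 pos [ 0.628  -0.2055  0.0083] ang -12.0 tilt [ 0.  0. -1.] | move [-11.17 -14.46 -31.58] yaw 0.1 F [-2.7  1.7 10.9] w 48.9
```

Request:
carry_out(motion=[{"claw": 4.8, "translation": [-3, 0, 0], "yaw": 0}, {"claw": 4.8, "translation": [-7, 0, 0], "yaw": 0}, {"claw": 4.8, "translation": [-9.5, -1.5, -3.2], "yaw": 0}, {"claw": 4.8, "translation": [-9.5, -14.5, -31.6], "yaw": 0}, {"claw": 4.8, "translation": [-9.5, -14.5, -31.6], "yaw": 0}, {"claw": 4.8, "translation": [-9.5, -14.5, -31.6], "yaw": 0}, {"claw": 4.8, "translation": [-9.5, -14.5, -31.6], "yaw": 0}, {"claw": 4.8, "translation": [-9.5, -14.5, -31.6], "yaw": 0}, {"claw": 4.8, "translation": [-9.5, -14.5, -31.6], "yaw": 0}, {"claw": 4.8, "translation": [-9.5, -14.5, -31.6], "yaw": 0}])

```text
time: 12.63
tool_pos: [0.5564, 0.1142, 0.1027]
eef_rot: [1.362, 1.103, -1.362]
force: [1.1, 0.2, -0.4]
grip_width: 0.574
```

Request:
carry_out(motion=[{"claw": 4.8, "translation": [0, -1.2, -3.5], "yaw": 0}, {"claw": 4.8, "translation": [0, -1.2, -3.5], "yaw": 0}, {"claw": 4.8, "translation": [0, -1.2, -3.5], "yaw": 0}, {"claw": 4.8, "translation": [0, -1.2, -3.5], "yaw": 0}])

```text
time: 12.97
tool_pos: [0.5529, 0.1485, 0.1026]
eef_rot: [1.362, 1.102, -1.363]
force: [0.7, -0.4, -0.4]
grip_width: 0.565
```

```bash
python3 -c "
from h import *
to(.5523,.1337,.062,-12.2)"
```

```text
t 12.97 pos [0.5529 0.1485 0.1026] ang -12.1 tilt [ 0.    -0.001 -1.   ] | move [4.06 0.25 1.46] yaw 0.1 F [ 0.7 -0.4 -0.4] w 48.2
```

Request:
carry_out(motion=[{"claw": 4.8, "translation": [1, 0.25, 1.45], "yaw": 0}, {"claw": 4.8, "translation": [2, 0.25, 1.45], "yaw": 0}, {"claw": 4.8, "translation": [2.5, 0.25, 1.45], "yaw": 0}, {"claw": 4.8, "translation": [2.5, 0.25, 1.45], "yaw": 0}, {"claw": 4.8, "translation": [2.5, 0.25, 1.45], "yaw": 0}])

```text
time: 13.38
tool_pos: [0.5522, 0.1344, 0.0773]
eef_rot: [1.363, 1.102, -1.364]
force: [-1.3, 0.1, 0.0]
grip_width: 0.574
```

```bash
python3 -c "
from h import *
to(.5523,.1337,.062,-12.2)
crop('scene','pics/f1.png',305,170,85,65,8)"
```

```text
t 13.38 pos [0.5522 0.1344 0.0773] ang -12.1 tilt [-0.  0. -1.] | move [1.53 0.03 0.07] yaw 0.1 F [-1.3  0.1  0. ] w 49.0
```

View pics/f1.png

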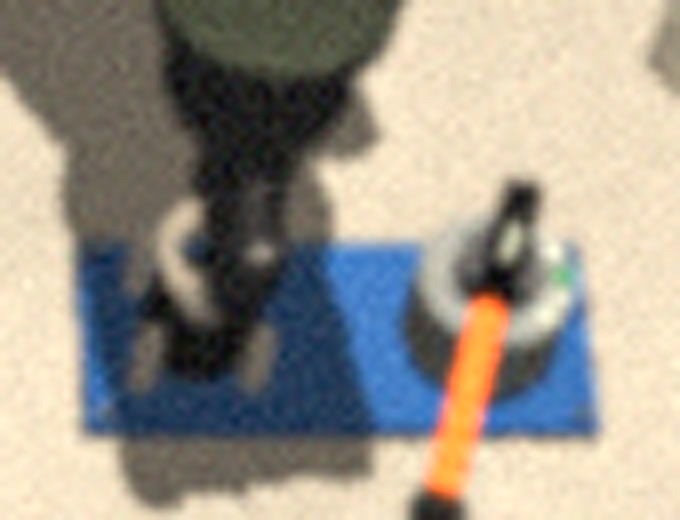

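The spacer ring is in the grip (arc at 185,260), with the black base between the posts below it (205,340). Lower.

Request:
carry_out(motion=[{"claw": 4.8, "translation": [0.3, 0, 0], "yaw": 0}, {"claw": 4.8, "translation": [0.6, 0, 0], "yaw": 0}, {"claw": 4.8, "translation": [0.9, 0, 0], "yaw": 0}, {"claw": 4.8, "translation": [1.2, 0, 0], "yaw": 0}, {"claw": 4.8, "translation": [1.5, 0, 0], "yaw": 0}, {"claw": 4.8, "translation": [1.8, 0, 0], "yaw": 0}, {"claw": 4.8, "translation": [2.1, 0, 0], "yaw": 0}, {"claw": 4.8, "translation": [2.1, 0, 0], "yaw": 0}])

```text
time: 14.1
tool_pos: [0.5519, 0.1344, 0.0558]
eef_rot: [1.362, 1.102, -1.364]
force: [0.0, 0.0, -1.5]
grip_width: 0.569
```

Request:
carry_out(motion=[{"claw": 4.8, "translation": [0.3, 0, 0], "yaw": 0}, {"claw": 4.8, "translation": [0.6, 0, 0], "yaw": 0}, {"claw": 4.8, "translation": [0.9, 0, 0], "yaw": 0}, {"claw": 4.8, "translation": [1.1, 0, 0], "yaw": 0}, {"claw": 4.8, "translation": [1.1, 0, 0], "yaw": 0}])

```text
time: 14.52
tool_pos: [0.5519, 0.1344, 0.045]
eef_rot: [1.363, 1.102, -1.364]
force: [-0.1, 0.3, -1.0]
grip_width: 0.57
```

```bash
python3 -c "
from h import *
to(.5523,.1337,.044,-12.2)"
```

```text
t 14.52 pos [0.5519 0.1344 0.045 ] ang -12.1 tilt [-0.001 -0.    -1.   ] | move [0.1  0.05 0.06] yaw 0.1 F [-0.1  0.3 -1. ] w 48.7
```

Request:
carry_out(motion=[{"claw": 4.8, "translation": [0.08, 0, 0], "yaw": 0}, {"claw": 4.8, "translation": [0.12, 0, 0], "yaw": 0}, {"claw": 4.8, "translation": [0.12, 0, 0], "yaw": 0}])

```text
time: 14.77
tool_pos: [0.5521, 0.1345, 0.0443]
eef_rot: [1.363, 1.102, -1.363]
force: [0.2, 0.1, 0.5]
grip_width: 0.575
```

Request:
carry_out(motion=[{"claw": 5.6, "translation": [0, 0.0, 0], "yaw": 0}, {"claw": 6.4, "translation": [-0.1, 0.0, 0], "yaw": 0}, {"claw": 6.8, "translation": [-0.1, 0.0, 0], "yaw": 0}, {"claw": 6.8, "translation": [-0.1, 0.0, 0], "yaw": 0}])

```text
time: 15.1
tool_pos: [0.5522, 0.1345, 0.0454]
eef_rot: [1.363, 1.102, -1.363]
force: [0.1, 0.0, 0.0]
grip_width: 0.798
```

Request:
carry_out(motion=[{"claw": 6.8, "translation": [-3, 0, 0], "yaw": 0}, {"claw": 6.8, "translation": [-7, 0, 0], "yaw": 0}, {"claw": 6.8, "translation": [-7, 0, 0], "yaw": 0}])

```text
time: 15.35
tool_pos: [0.5543, 0.1346, 0.1209]
eef_rot: [1.368, 1.098, -1.357]
force: [1.2, 0.6, 1.4]
grip_width: 0.795
```

```bash
python3 -c "
from h import *
to(.4927,-.232,.1,78)"
```

```text
t 15.35 pos [0.5543 0.1346 0.1209] ang -12.1 tilt [ 0.007  0.001 -1.   ] | move [ 2.    1.66 37.14] yaw -90.1 F [1.2 0.6 1.4] w 67.9
```

Request:
carry_out(motion=[{"claw": 7.2, "translation": [0, 1.6, 37.1], "yaw": -60}, {"claw": 7.2, "translation": [0, 1.6, 37.1], "yaw": -60}, {"claw": 7.2, "translation": [0, 1.6, 37.1], "yaw": -60}, {"claw": 7.2, "translation": [0, 1.6, 37.1], "yaw": -60}, {"claw": 7.2, "translation": [0, 1.6, 37.1], "yaw": -60}, {"claw": 7.2, "translation": [0, 1.6, 37.1], "yaw": -60}, {"claw": 7.2, "translation": [0, 1.6, 37.1], "yaw": -60}, {"claw": 7.2, "translation": [0, 1.6, 37.1], "yaw": -60}, {"claw": 7.2, "translation": [0, 1.6, 37.1], "yaw": -60}, {"claw": 7.2, "translation": [0, 1.6, 37.1], "yaw": -60}])

```text
time: 16.18
tool_pos: [0.4872, -0.2402, 0.1153]
eef_rot: [0.576, 1.491, -0.583]
force: [0.0, -2.2, -0.2]
grip_width: 0.843
```

Request:
carry_out(motion=[{"claw": 7.2, "translation": [2, 0, 0], "yaw": -30}, {"claw": 7.2, "translation": [4, 0, 0], "yaw": -30}, {"claw": 7.2, "translation": [6, 0, 0], "yaw": -30}, {"claw": 7.2, "translation": [7, 0, 0], "yaw": -30}, {"claw": 7.2, "translation": [7, 0, 0], "yaw": -30}, {"claw": 7.2, "translation": [7, 0, 0], "yaw": -30}, {"claw": 7.2, "translation": [7, 0, 0], "yaw": -30}])

```text
time: 16.77
tool_pos: [0.4903, -0.2317, 0.0461]
eef_rot: [0.169, 1.563, -0.17]
force: [0.5, -0.5, 0.5]
grip_width: 0.844
```

```bash
python3 -c "
from h import *
to(.4923,-.232,.0075,78)"
```

```text
t 16.77 pos [ 0.4903 -0.2317  0.0461] ang 77.6 tilt [ 0.001 -0.001 -1.   ] | move [3.86 0.01 0.2 ] yaw -0.4 F [ 0.5 -0.5  0.5] w 72.1
```

Request:
carry_out(motion=[{"claw": 7.2, "translation": [1.2, 0, 0.2], "yaw": -0.4}, {"claw": 7.2, "translation": [2.4, 0, 0.2], "yaw": -0.4}, {"claw": 7.2, "translation": [3.4, 0, 0.2], "yaw": -0.4}, {"claw": 7.2, "translation": [3.85, 0, 0.2], "yaw": -0.4}, {"claw": 7.2, "translation": [3.85, 0, 0.2], "yaw": -0.4}, {"claw": 4.8, "translation": [3.85, 0, 0.2], "yaw": -0.4}, {"claw": 4.8, "translation": [3.85, 0, 0.2], "yaw": -0.4}, {"claw": 4.8, "translation": [3.85, 0, 0.2], "yaw": -0.4}, {"claw": 4.8, "translation": [3.85, 0, 0.2], "yaw": -0.4}, {"claw": 4.8, "translation": [3.85, 0, 0.2], "yaw": -0.4}])

```text
time: 17.6
tool_pos: [0.492, -0.2321, 0.0076]
eef_rot: [0.16, 1.564, -0.161]
force: [-2.8, 2.0, 8.6]
grip_width: 0.574
```

Request:
carry_out(motion=[{"claw": 7.2, "translation": [0, 0, 0], "yaw": 0}, {"claw": 7.2, "translation": [0, 0, 0], "yaw": 0}, {"claw": 7.2, "translation": [0, 0, 0], "yaw": 45}, {"claw": 7.2, "translation": [0, 0, 0], "yaw": 45}, {"claw": 7.2, "translation": [0, 0, 0], "yaw": 45}, {"claw": 7.2, "translation": [0, 0, 0], "yaw": 45}, {"claw": 7.2, "translation": [0, 0, 0], "yaw": 45}, {"claw": 7.2, "translation": [0, 0, 0], "yaw": 45}, {"claw": 7.2, "translation": [0, 0, 0], "yaw": 45}])

```text
time: 18.35
tool_pos: [0.4921, -0.232, 0.007]
eef_rot: [0.776, 1.427, -0.777]
force: [0.5, -0.1, -0.2]
grip_width: 0.841
```

Request:
carry_out(motion=[{"claw": 7.2, "translation": [0, 0, 0], "yaw": 45.2}, {"claw": 7.2, "translation": [0, 0, 0], "yaw": 45.2}, {"claw": 7.2, "translation": [0, 0, 0], "yaw": 45.2}, {"claw": 7.2, "translation": [0, 0, 0], "yaw": 45.2}, {"claw": 7.2, "translation": [0, 0, 0], "yaw": 45.2}, {"claw": 7.2, "translation": [0, 0, 0], "yaw": 45.2}, {"claw": 7.2, "translation": [0, 0, 0], "yaw": 45.2}, {"claw": 7.2, "translation": [0, 0, 0], "yaw": 45.2}])

```text
time: 19.02
tool_pos: [0.492, -0.232, 0.0069]
eef_rot: [1.359, 1.105, -1.359]
force: [-0.1, 0.3, -0.2]
grip_width: 0.844
```

Request:
carry_out(motion=[{"claw": 4.8, "translation": [0, 0, 0], "yaw": 0}, {"claw": 4.8, "translation": [0, 0, 0], "yaw": 0}, {"claw": 4.8, "translation": [0, 0, 0], "yaw": 0}, {"claw": 4.8, "translation": [0, 0, 0], "yaw": 0}, {"claw": 4.8, "translation": [0, 0, 0], "yaw": 0}, {"claw": 4.8, "translation": [0, 0, 0], "yaw": 0}])

```text
time: 19.52
tool_pos: [0.492, -0.2321, 0.0074]
eef_rot: [1.358, 1.105, -1.358]
force: [-3.2, 0.7, 12.7]
grip_width: 0.572
```

```bash
python3 -c "
from h import *
to(.5521,.134,.1,-12.1)"
```

```text
t 19.52 pos [ 0.492  -0.2321  0.0074] ang -11.7 tilt [ 0.  0. -1.] | move [ -9.26  -1.54 -37.07] yaw 0.4 F [-3.2  0.7 12.7] w 48.8
```

Request:
carry_out(motion=[{"claw": 4.8, "translation": [-3, 0, 0], "yaw": 0}, {"claw": 4.8, "translation": [-7, 0, 0], "yaw": 0}, {"claw": 4.8, "translation": [-9.5, -0.1, -3.0], "yaw": 0.4}, {"claw": 4.8, "translation": [-9.5, -1.5, -37.1], "yaw": 0.4}, {"claw": 4.8, "translation": [-9.5, -1.5, -37.1], "yaw": 0.4}, {"claw": 4.8, "translation": [-9.5, -1.5, -37.1], "yaw": 0.4}, {"claw": 4.8, "translation": [-9.5, -1.5, -37.1], "yaw": 0.4}, {"claw": 4.8, "translation": [-9.5, -1.5, -37.1], "yaw": 0.4}, {"claw": 4.8, "translation": [-9.5, -1.5, -37.1], "yaw": 0.4}, {"claw": 4.8, "translation": [-9.5, -1.5, -37.1], "yaw": 0.4}])

```text
time: 20.35
tool_pos: [0.5454, 0.0871, 0.1018]
eef_rot: [1.363, 1.101, -1.364]
force: [0.6, -0.4, -0.5]
grip_width: 0.572
```

Request:
carry_out(motion=[{"claw": 4.8, "translation": [0, 0, 0], "yaw": 0}, {"claw": 4.8, "translation": [0, 0, 0], "yaw": 0}, {"claw": 4.8, "translation": [0, 0, 0], "yaw": 0}])

```text
time: 20.6
tool_pos: [0.5454, 0.0844, 0.1017]
eef_rot: [1.364, 1.1, -1.365]
force: [0.7, -1.1, 0.4]
grip_width: 0.572
```

```bash
python3 -c "
from h import *
to(.5521,.134,.08,-12.1)"
```

```text
t 20.6 pos [0.5454 0.0844 0.1017] ang -12.2 tilt [-0.    -0.001 -1.   ] | move [ 2.17 -0.39 -5.  ] yaw -0.1 F [ 0.7 -1.1  0.4] w 48.9
```

Request:
carry_out(motion=[{"claw": 4.8, "translation": [0.5, -0.2, -2], "yaw": 0}, {"claw": 4.8, "translation": [1, -0.4, -4], "yaw": 0}, {"claw": 4.8, "translation": [1.5, -0.4, -5], "yaw": 0}, {"claw": 4.8, "translation": [2, -0.4, -5], "yaw": 0}, {"claw": 4.8, "translation": [2, -0.4, -5], "yaw": 0}, {"claw": 4.8, "translation": [2, -0.4, -5], "yaw": 0}])

```text
time: 21.1
tool_pos: [0.5523, 0.133, 0.0817]
eef_rot: [1.366, 1.098, -1.367]
force: [0.9, -0.9, -0.7]
grip_width: 0.574
```

```bash
python3 -c "
from h import *
to(.5521,.134,.056,-12.1)"
```

```text
t 21.1 pos [0.5523 0.133  0.0817] ang -12.4 tilt [-0.    -0.001 -1.   ] | move [ 2.57 -0.04 -0.1 ] yaw -0.3 F [ 0.9 -0.9 -0.7] w 49.0
```

Request:
carry_out(motion=[{"claw": 4.8, "translation": [0.4, 0, -0.1], "yaw": 0.2}, {"claw": 4.8, "translation": [0.8, 0, -0.1], "yaw": 0.2}, {"claw": 4.8, "translation": [1.2, 0, -0.1], "yaw": 0.2}, {"claw": 4.8, "translation": [1.6, 0, -0.1], "yaw": 0.2}, {"claw": 4.8, "translation": [1.9, 0, -0.1], "yaw": 0.2}, {"claw": 4.8, "translation": [2.2, 0, -0.1], "yaw": 0.2}, {"claw": 4.8, "translation": [2.5, 0, -0.1], "yaw": 0.2}, {"claw": 4.8, "translation": [2.5, 0, -0.1], "yaw": 0.2}])

```text
time: 21.77
tool_pos: [0.5523, 0.1357, 0.0562]
eef_rot: [1.368, 1.098, -1.369]
force: [0.2, -0.0, -0.5]
grip_width: 0.576
```

Request:
carry_out(motion=[{"claw": 4.8, "translation": [0.1, 0, 0], "yaw": 0}, {"claw": 4.8, "translation": [0.1, 0, 0], "yaw": 0}, {"claw": 4.8, "translation": [0.1, 0, 0], "yaw": 0}])

```text
time: 22.02
tool_pos: [0.5525, 0.1358, 0.0559]
eef_rot: [1.368, 1.098, -1.368]
force: [0.3, -0.1, -0.7]
grip_width: 0.572
```

```bash
python3 -c "
from h import *
to(.5521,.134,.0555,-12.1);print(state()['wrist_torque'])"
```

```text
t 22.02 pos [0.5525 0.1358 0.0559] ang -12.5 tilt [ 0. -0. -1.] | move [ 0.04 -0.    0.19] yaw -0.4 F [ 0.3 -0.1 -0.7] w 48.8
[ 0.00270368 -0.00354164  0.00287459]
```

Request:
carry_out(motion=[{"claw": 4.8, "translation": [0.05, 0, 0.15], "yaw": 0}, {"claw": 4.8, "translation": [0.05, 0, 0.15], "yaw": 0}, {"claw": 5.6, "translation": [0.05, 0, 0.15], "yaw": 0}, {"claw": 6.4, "translation": [0, 0.0, 0.15], "yaw": 0}, {"claw": 6.8, "translation": [0, 0, 0.15], "yaw": 0}, {"claw": 6.8, "translation": [0, 0, 0.15], "yaw": 0}])

```text
time: 22.52
tool_pos: [0.5522, 0.1344, 0.0558]
eef_rot: [1.368, 1.098, -1.368]
force: [0.0, -0.1, 0.2]
grip_width: 0.8
```

Request:
carry_out(motion=[{"claw": 6.8, "translation": [-3, 0, 0], "yaw": 0}, {"claw": 6.8, "translation": [-7, 0, 0], "yaw": 0}, {"claw": 6.8, "translation": [-10, 0, 0], "yaw": 0}, {"claw": 5, "translation": [-10, 0, -3.5], "yaw": 0}, {"claw": 5, "translation": [-10, 0, -7.5], "yaw": 0}, {"claw": 5, "translation": [-10, 0, -12.3], "yaw": 0}, {"claw": 5, "translation": [-10, 0, -12.3], "yaw": 0}, {"claw": 5, "translation": [-10, 0, -12.3], "yaw": 0}])

```text
time: 23.18
tool_pos: [0.5783, 0.2576, 0.1551]
eef_rot: [1.365, 1.101, -1.365]
force: [0.1, -0.6, -0.2]
grip_width: 0.583
```

Run:
```python
from h import *
to(.578,.254,.155,60)
crop("scene","pics/g_s.png",300,165,100,75,8);crop("top","pics/g_t.png",150,150,110,85,1)
```

```text
t 23.18 pos [0.5783 0.2576 0.1551] ang -12.3 tilt [-0.001  0.001 -1.   ] | move [0.01 0.05 0.36] yaw -72.3 F [ 0.1 -0.6 -0.2] w 49.8
```

View pics/g_s.png

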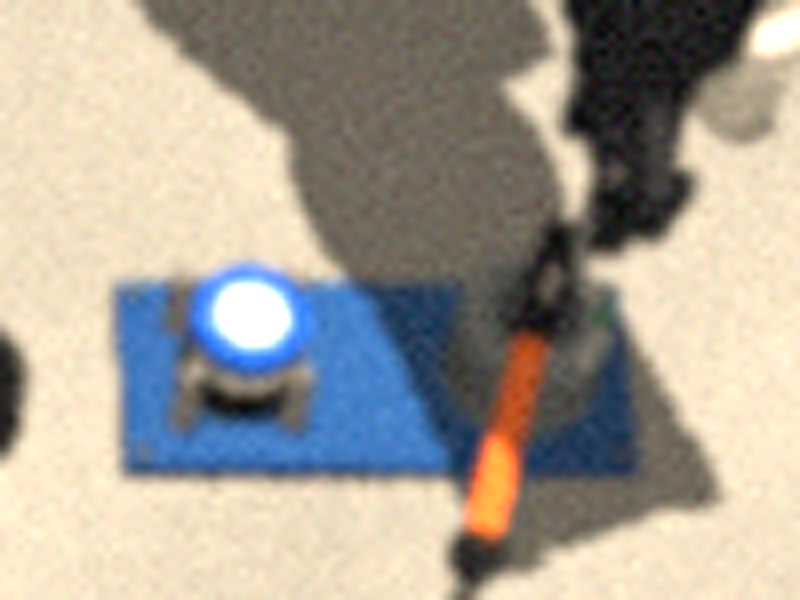

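Scene shows the blue disc flat on the white ring and black base between the posts (252,318). Next: rotate over the wing, with a numeric check of the disc centre.

Request:
carry_out(motion=[{"claw": 5, "translation": [0, 0, 0.3], "yaw": -72.3}, {"claw": 5, "translation": [0, 0, 0.3], "yaw": -72.3}, {"claw": 5, "translation": [0, 0, 0.3], "yaw": -72.3}, {"claw": 5, "translation": [0, 0, 0.3], "yaw": -72.3}, {"claw": 5, "translation": [0, 0, 0.3], "yaw": -72.3}, {"claw": 5, "translation": [0, 0, 0.3], "yaw": -72.3}, {"claw": 5, "translation": [0, 0, 0.3], "yaw": -72.3}, {"claw": 5, "translation": [0, 0, 0.3], "yaw": -72.3}, {"claw": 5, "translation": [0, 0, 0.3], "yaw": -72.3}, {"claw": 5, "translation": [0, 0, 0.3], "yaw": -72.3}])

```text
time: 24.12
tool_pos: [0.5783, 0.25, 0.156]
eef_rot: [0.418, 1.53, -0.419]
force: [-0.6, -0.0, 0.5]
grip_width: 0.586
```

Request:
carry_out(motion=[{"claw": 5, "translation": [0, 0, 0], "yaw": -0.7}, {"claw": 5, "translation": [0, 0, 0], "yaw": -0.7}, {"claw": 5, "translation": [0, 0, 0], "yaw": -0.7}])

```text
time: 24.37
tool_pos: [0.5782, 0.2508, 0.1559]
eef_rot: [0.416, 1.53, -0.417]
force: [-0.2, 0.2, 0.2]
grip_width: 0.588
```

Run:
```python
from m import *
to(.5784,.255,.088,60)
im=cv2.imread("pics/g_s_full.png");c,k=cen(im,321,195,20,18,lambda r,g,b:1.*(r>140)*(b>140)*(g>140))
print("disc scene",c.round(2),k,px2w("scene",*c,.060).round(4))
im=cv2.imread("pics/g_t_full.png");c,k=cen(im,205,188,32,28,lambda r,g,b:1.*(r>110)*(b>110)*(g>110))
print("disc top",c.round(2),k,px2w("top",*c,.060).round(4))
```

```text
t 24.37 pos [0.5782 0.2508 0.1559] ang 59.5 tilt [-0. -0. -1.] | move [ 6.79  0.37 -0.2 ] yaw -0.5 F [-0.2  0.2  0.2] w 50.3
disc scene [330.87 203.91] 53 [0.5507 0.1345 0.06  ]
disc top [214.66 201.17] 122 [0.5519 0.1333 0.06  ]
```

Request:
carry_out(motion=[{"claw": 5, "translation": [0, 0.4, -0.2], "yaw": -0.5}, {"claw": 5, "translation": [2, 0.4, -0.2], "yaw": -0.5}, {"claw": 5, "translation": [4, 0.4, -0.2], "yaw": -0.5}, {"claw": 5, "translation": [5.5, 0.4, -0.2], "yaw": -0.5}, {"claw": 5, "translation": [6.5, 0.4, -0.2], "yaw": -0.5}, {"claw": 5, "translation": [6.8, 0.4, -0.2], "yaw": -0.5}, {"claw": 5, "translation": [6.8, 0.4, -0.2], "yaw": -0.5}])

```text
time: 24.95
tool_pos: [0.5783, 0.2561, 0.0874]
eef_rot: [0.406, 1.533, -0.407]
force: [0.2, 0.2, 0.1]
grip_width: 0.585
```

Request:
carry_out(motion=[{"claw": 3, "translation": [0, 0, 0], "yaw": 0}, {"claw": 2, "translation": [0, 0, 0], "yaw": 0}, {"claw": 0.8, "translation": [0, 0, 0], "yaw": 0}, {"claw": 0.8, "translation": [0, 0, 0], "yaw": 0}, {"claw": 0.8, "translation": [0, 0, 0], "yaw": 0}, {"claw": 0.8, "translation": [0, 0, 0], "yaw": 0}, {"claw": 0.8, "translation": [0, 0, 0], "yaw": 0}])

```text
time: 25.53
tool_pos: [0.5779, 0.2543, 0.0888]
eef_rot: [0.405, 1.533, -0.409]
force: [-10.8, -11.2, 16.0]
grip_width: 0.173
```

Run:
```python
from m import *
to(.5784,.255,.088,60);print(state()["wrist_torque"])
crop("scene","pics/k1.png",330,170,70,60,8)
```

```text
t 25.53 pos [0.5779 0.2543 0.0888] ang 60.2 tilt [-0.002 -0.002 -1.   ] | move [0.08 0.09 0.01] yaw 0.2 F [-10.8 -11.2  16. ] w 14.8
[-2.28734894  2.20984061 -0.11419109]
```

View pics/k1.png

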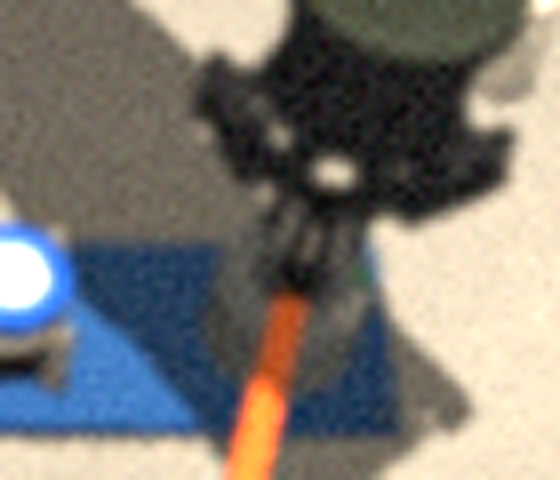

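The fingers straddle the wing (crop 300,240), gripped at 15 mm, with a 15 N side load. I'll shift about 2 mm to relieve it, then turn.

Request:
carry_out(motion=[{"claw": 0.8, "translation": [-0.1, -0.1, 0], "yaw": 0}, {"claw": 0.8, "translation": [-0.1, -0.2, 0], "yaw": 0}, {"claw": 0.8, "translation": [-0.1, -0.2, 0], "yaw": 0}, {"claw": 0.8, "translation": [-0.1, -0.2, 0], "yaw": 0}])

```text
time: 25.92
tool_pos: [0.5777, 0.2542, 0.089]
eef_rot: [0.406, 1.532, -0.406]
force: [1.6, -1.2, -3.8]
grip_width: 0.167
```

Request:
carry_out(motion=[{"claw": 0.8, "translation": [0, 0, 0], "yaw": 6}, {"claw": 0.8, "translation": [0, 0, 0], "yaw": 12}, {"claw": 0.8, "translation": [0, 0, 0], "yaw": 18}, {"claw": 0.8, "translation": [0, 0, 0], "yaw": 24}, {"claw": 0.8, "translation": [0, 0, 0], "yaw": 24}])

```text
time: 26.33
tool_pos: [0.5778, 0.2542, 0.0889]
eef_rot: [0.735, 1.442, -0.735]
force: [3.0, -2.2, -2.9]
grip_width: 0.167
```

Run:
```python
from m import *
to(.5784,.255,.088,36);print(state()["wrist_torque"])
```

```text
t 26.33 pos [0.5778 0.2542 0.0889] ang 36.0 tilt [ 0.001 -0.    -1.   ] | move [ 0.09  0.09 -0.03] yaw 0.0 F [ 3.  -2.2 -2.9] w 14.3
[-0.36205251 -0.91222587  0.11034833]
```

Request:
carry_out(motion=[{"claw": 0.8, "translation": [0, 0, 0], "yaw": 6}, {"claw": 0.8, "translation": [0, 0, 0], "yaw": 12}, {"claw": 0.8, "translation": [0, 0, 0], "yaw": 18}, {"claw": 0.8, "translation": [0, 0, 0], "yaw": 24}, {"claw": 0.8, "translation": [0, 0, 0], "yaw": 30}, {"claw": 0.8, "translation": [0, 0, 0], "yaw": 36}, {"claw": 0.8, "translation": [0, 0, 0], "yaw": 42}, {"claw": 0.8, "translation": [0, 0, 0], "yaw": 48}, {"claw": 0.8, "translation": [0, 0, 0], "yaw": 48}, {"claw": 0.8, "translation": [0, 0, 0], "yaw": 48}])

```text
time: 27.17
tool_pos: [0.5782, 0.2543, 0.089]
eef_rot: [1.356, 1.106, -1.354]
force: [6.4, -0.9, -5.3]
grip_width: 0.17
```

Run:
```python
from m import *
to(.5778,.2542,.088,-12.1);print(state()["wrist_torque"])
crop("scene","pics/k2.png",305,165,95,70,8)
crop("top","pics/k3.png",150,150,110,90,6)
```

```text
t 27.17 pos [0.5782 0.2543 0.089 ] ang -11.5 tilt [ 0.002 -0.    -1.   ] | move [ 0.1  -0.03  0.02] yaw 0.6 F [ 6.4 -0.9 -5.3] w 14.5
[-0.36568118 -1.60215526  0.08728941]
```

View pics/k2.png

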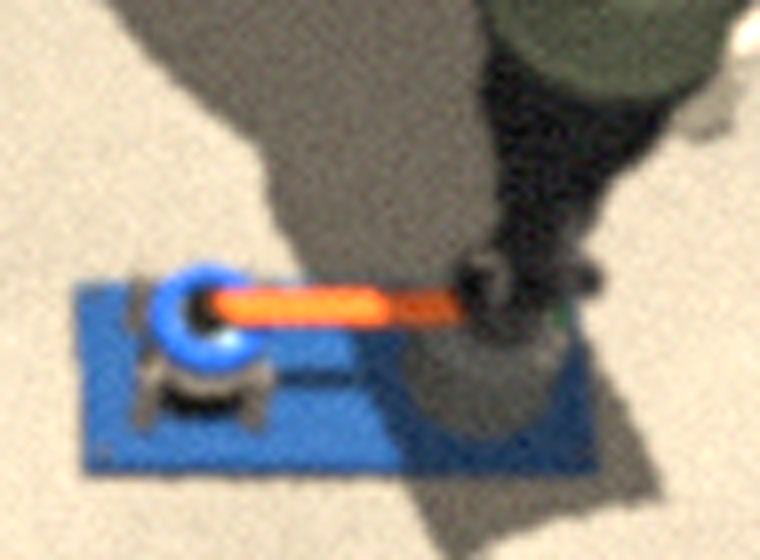

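The pad (207,305) is over the disc centre (212,318), as the height parallax predicts. Trim the last 0.6°, let it settle, and verify.

Request:
carry_out(motion=[{"claw": 0.8, "translation": [0, -0.05, 0], "yaw": 0.6}, {"claw": 0.8, "translation": [0, -0.05, 0], "yaw": 0.6}, {"claw": 0.8, "translation": [0, -0.05, 0], "yaw": 0.6}, {"claw": 0.8, "translation": [0, -0.05, 0], "yaw": 0.6}, {"claw": 0.8, "translation": [0, -0.05, 0], "yaw": 0.6}, {"claw": 0.8, "translation": [0, -0.05, 0], "yaw": 0.6}, {"claw": 0.8, "translation": [0, -0.05, 0], "yaw": 0.6}, {"claw": 0.8, "translation": [0, -0.05, 0], "yaw": 0.6}, {"claw": 0.8, "translation": [0, -0.05, 0], "yaw": 0.6}, {"claw": 0.8, "translation": [0, -0.05, 0], "yaw": 0.6}])

```text
time: 28.1
tool_pos: [0.5781, 0.2543, 0.089]
eef_rot: [1.364, 1.101, -1.36]
force: [9.3, -0.7, -7.1]
grip_width: 0.169
```

Run:
```python
from m import *
to(.5778,.2542,.088,-12.1);print(state()["wrist_torque"])
im=cv2.cvtColor(np.asarray(camera("scene")),cv2.COLOR_RGB2BGR)
m=((im[...,2].astype(int)-im[...,0]>70)).astype(np.uint8);m[:185]=0;m[215:]=0;m[:,:325]=0;m[:,385:]=0
y,x=np.nonzero(m);vx,vy,x0,y0=cv2.fitLine(np.c_[x,y].astype(np.float32),cv2.DIST_L2,0,.01,.01).ravel()
a,b=[px2w("scene",x0+t*vx,y0+t*vy,.072) for t in(-10,10)];d=(a-b)[:2]
d=d if d[1]<0 else -d
print("arm angle",np.degrees(np.arctan2(d[1],d[0])),"want -102")
```

```text
t 28.1 pos [0.5781 0.2543 0.089 ] ang -12.0 tilt [ 0.003  0.    -1.   ] | move [ 0.1  -0.03  0.01] yaw 0.1 F [ 9.3 -0.7 -7.1] w 14.4
[-0.31065167 -2.2425501   0.11264115]
arm angle -103.05891340760606 want -102
```

Request:
carry_out(motion=[{"claw": 0.8, "translation": [0, 0.1, 0], "yaw": 0}, {"claw": 0.8, "translation": [0, 0.1, 0], "yaw": 0}, {"claw": 0.8, "translation": [0, 0.1, 0], "yaw": 0}, {"claw": 0.8, "translation": [0, 0.1, 0], "yaw": 0}, {"claw": 0.8, "translation": [0, 0.1, 0], "yaw": 0}])

```text
time: 28.57
tool_pos: [0.5782, 0.2542, 0.089]
eef_rot: [1.365, 1.1, -1.364]
force: [5.7, -0.4, -1.4]
grip_width: 0.168
```

Run:
```python
from h import *
to(.5778,.2542,.088,-12.1);print(sign_off())
```

```text
t 28.57 pos [0.5782 0.2542 0.089 ] ang -12.2 tilt [ 0.001  0.    -1.   ] | move [ 0.1  -0.04  0.01] yaw -0.1 F [ 5.7 -0.4 -1.4] w 14.3
the job is handed in; nothing more can be done
None
```

I stacked the small black base, then the white spacer, then the blue disc in the jig's pocket, letting go of each before the next. I then turned the wing knob 72° clockwise, which is three clicks, and handed the job in at 28.6 s still gripping it.

**Stack:** the disc measured within about 1 mm of the pocket centre. None of the three parts met any noticeable force on the way down, and the last pictures show the stack flat between the posts.

**Knob:** the tool ended at -12.2°, against the -12.1° expected at the third click. The orange arm measured -103° in the image against -102°, which is within the camera's error. The pad sits over the disc and the grip held at 14 mm, with about 6 N of side load left.

**Not fully checked:**
- The two cameras disagreed by 2–3 mm before I corrected them from where the parts sat when gripped.
- I did not view the final top picture.
- I did not look again at the gasket, dropper, jar, beaker and tub; no move was aimed at them and no stray contact force showed.

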